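# Change the microscope from white light to blue fluorescence

## Task

Change the microscope over from white light to blue fluorescence with the tips of the closed fingers, pressing only. On the cream power box press the yellow rocker off (white lamp), then the blue rocker on (LED light source; a rocker is on when its half with the white dot is down); then on the black control pod push the blue key down until it latches, and last the round white main key likewise. Leave the green and red rockers on and the violet and green keys up, do not lift or shove the pod, and leave the other things on the bench where they stand.

Things in the scene. Friction and masses are not known exactly. Their poses are not given: they have to be found in the camera images.
- power_box: Fixed cream box, 125 (x) x 345 (y) mm, 32 mm high in front, 50 at the rear; origin under its centre, x to its rear, y along it, z up. The top slopes up to the rear (+x) by 0.14 rad. Four rockers in a row, 75 mm apart, from +y: green, yellow, red, blue. Yaw within 0.25 rad of facing the robot; stands left or right of the pod.
- pod: Black pod, 165 (x) x 235 (y) mm, 26 mm high in front, 49 at the rear, 1.2 kg, loose on rubber feet; origin under its centre, x to its rear, y along it, z up. The top slopes up to the rear (+x) by 0.14 rad. Front row of keys from +y: square violet, blue, green (46 mm apart), then the round white main key (60 mm on). Thumb wheels and window behind do nothing.
- stage_rocker_mid (a point): Pivot of the green rocker (heated stage; starts on, to be left on), top of its cap between the two halves, 6 mm above the sloping panel; fixed, axes as the box. Cap 22 mm (x), 15 mm to either side (y), a shallow V: the half that is down is level with this point, the raised one ends 5 mm higher. White-dot half (+y) down = on, plain half (-y) down = off.
- stage_rocker (a joint): Angle of the green rocker: 0 = off, 0.36 rad = on. About 4 N on the raised half tips it; to be left alone.
- lamp_rocker_mid (a point): Pivot of the yellow rocker (microscope's white lamp; starts on), top of its cap between the two halves, 6 mm above the sloping panel; fixed, axes as the box. Cap 22 mm (x), 15 mm to either side (y), a shallow V: the half that is down is level with this point, the raised one ends 5 mm higher. White-dot half (+y) down = on, plain half (-y) down = off.
- lamp_rocker (a joint): Angle of the yellow rocker: 0 = off, 0.36 rad = on. It snaps over past its middle (0.18) and stays; about 4 N on the raised half tips it.
- camera_rocker_mid (a point): Pivot of the red rocker (camera; starts on, to be left on), top of its cap between the two halves, 6 mm above the sloping panel; fixed, axes as the box. Cap 22 mm (x), 15 mm to either side (y), a shallow V: the half that is down is level with this point, the raised one ends 5 mm higher. White-dot half (+y) down = on, plain half (-y) down = off.
- camera_rocker (a joint): Angle of the red rocker: 0 = off, 0.36 rad = on. About 4 N on the raised half tips it; to be left alone.
- led_rocker_mid (a point): Pivot of the blue rocker (LED light source; starts off), top of its cap between the two halves, 6 mm above the sloping panel; fixed, axes as the box. Cap 22 mm (x), 15 mm to either side (y), a shallow V: the half that is down is level with this point, the raised one ends 5 mm higher. White-dot half (+y) down = on, plain half (-y) down = off.
- led_rocker (a joint): Angle of the blue rocker: 0 = off, 0.36 rad = on. It snaps over past its middle (0.18) and stays; about 4 N on the raised half tips it.
- violet_key_top (a point): Centre of the top of the violet 22 mm square key (violet channel); stands 8 mm above the sloping panel when up, 2 mm when down; moves with the key; z is the key's axis.
- violet_key (a joint): Travel of that key into the pod: 0 = up, 0.006 m = fully down. Needs about 4 N, snaps down past half-way and stays latched down; a latched key cannot be brought up again.
- blue_key_top (a point): Centre of the top of the blue 22 mm square key (blue channel); stands 8 mm above the sloping panel when up, 2 mm when down; moves with the key; z is the key's axis.
- blue_key (a joint): Travel of that key into the pod: 0 = up, 0.006 m = fully down. Needs about 4 N, snaps down past half-way and stays latched down; a latched key cannot be brought up again.
- green_key_top (a point): Centre of the top of the green 22 mm square key (green channel); stands 8 mm above the sloping panel when up, 2 mm when down; moves with the key; z is the key's axis.
- green_key (a joint): Travel of that key into the pod: 0 = up, 0.006 m = fully down. Needs about 4 N, snaps down past half-way and stays latched down; a latched key cannot be brought up again.
- main_key_top (a point): Centre of the top of the white round main key, 34 mm across (light on); stands 8 mm above the sloping panel when up, 2 mm when down; moves with the key; z is the key's axis.
- main_key (a joint): Travel of that key into the pod: 0 = up, 0.006 m = fully down. Needs about 4 N, snaps down past half-way and stays latched down; a latched key cannot be brought up again.
- oil_bottle: Small amber bottle of immersion oil, 30 mm across, 75 mm tall, behind the power box; bystander, origin at the centre of its underside.
- slide_mailer: White plastic slide mailer, 34 x 90 x 27 mm, lying behind the power box; bystander, origin at the centre of its underside.
- specimen_mount: Black resin specimen mount with a metal piece in it, 30 mm across, 18 mm tall, in front of the power box; bystander, origin at the centre of its underside.
- petri_dish: Closed translucent whitish dish, 62 mm across, 15 mm tall, behind the pod; bystander, origin at the centre of its underside.
- blower: Black rubber dust blower, bulb 52 mm across, 100 mm tall, behind the pod; bystander, origin at the centre of its underside.
- objective: Microscope objective standing on its thread, 29 mm across, 45 mm tall, in front of the pod; bystander, origin at the centre of its underside.

How it is judged:
By the outcome, as a careful person would: the job done as asked, in the order asked, and still so for the second after the job is handed in, with the robot touching nothing.
It also fails if it takes over 45 s, if anything falls off the work surface, if the arm or the gripper's body presses on something with over 40 N, if the wrist force passes 120 N, or if a joint passes its speed limit or range.

## Robot

A 6-joint arm with a two-finger parallel gripper is mounted at the origin on the work surface. World frame = base frame: x ahead of the robot, y to its left, z up, the work surface at z = 0. Lengths are in m, angles in rad, forces in N, time in s.
With the tool pointing down it reaches from about 0.35 to 0.875 m from the base axis. Payload 4.2 kg.
Tool frame: the origin (TCP) lies at the very end of the fingers, on their centre line; the grasp point (between the pads) lies 19 mm behind it; z points along the fingers, y is the line along which they close (so a half turn about z gives the same grasp; the last joint's range is limited). The gripper opens to 85 mm and grips with 20 to 120 N. Pads are 22 mm wide; open, the fingers measure 114 mm over their backs; the gripper's body (76 mm by 85 mm) begins 54 mm behind the grasp point. The pads swing forward as they close: fully open they stand 13 mm farther back than shut.
Start: joints at [1.559, 0.385, 0.008, 0, -1.194, -0.259], TCP at [0.167, 0.602, 0.231] pointing down, gripper open.
Joint ranges: [-3.14, 3.14], [-1.21, 2.06], [-1.07, 1.41], [-3.16, 2.05], [-2.99, -0.16], [-3.1, 3.1]. Speed limits (rad/s): [2.79, 2.79, 3.14, 3.14, 3.14, 3.14].

## Interface

Orientations are given as a unit quaternion [w, x, y, z].
In Python, from cell import robot, viewer gives the robot as it stands.
- The arm moves only by the tool apply_moves, never from a script. Its argument "series" is a list that holds one entry, the list of rows, each a list of 7 numbers: the shift along the tool's x, y, z in mm, then the turn, a rotation vector about the tool's x, y, z in degrees, then the finger opening in mm, from 0 to 85.4. A call has 1 to 8 rows; each row shifts and turns the commanded pose from where the row before left it, along the tool's axes as they then stand; what a row does not reach is not made up. A row lasts 1/10 s, in which the tool goes at most 50 mm and 8.59 degrees, less where a joint would pass 70% of its speed; a pose out of reach is approached as far as the arm can. A call is refused whole if a number of a shift passes 50 or a number of a turn 8.59, either way. A call with a gripper value outside its range is refused whole. The fingers move at their own pace and stop on an object; "grip_force" is the grip in N (left out, the last holds). Time passes only in rows, so rows that do not move let the fingers close. It gives the time, the measured TCP pose, the force, the opening and the grip force at its end, in the units of the state.
- robot.read_state(): the state, without advancing time (a new reading comes with each control period).
- viewer.snapshot(name): name is "scene" or "top"; returns the picture (480x640x3 uint8, red, green, blue); there is no depth.
- viewer.camera_params(name): a dict with "intrinsics" (3x3 intrinsics, pixels), "k1" (the pictures are not rectified: a ray, as slopes to the right and down, at radius r is drawn at 1 + k1 r^2 times it, then the intrinsics apply), "R" (3x3) and "t" (3): a world point X has camera coordinates R X + t. Camera axes: x right, y down, z forward; pixel columns grow to the right and rows downward; lengths in m; the calibration is good to about 2 mm. A picture is of the moment at which its call begins. camera_params takes no time and is no camera call.
- robot.job_done(): hands the job in; it is judged then, once.
The state is a dict: "t": time; "q": joint angles; "joint_vel": joint speeds; "joint_efforts": joint torques, N m; "ee_pos": TCP position; "ee_rot": TCP orientation; "force": force on the tool from outside, world axes, zero at the start; "ft_torque": the same for the moment, N m; "grip_width": finger opening in m; "grasp_force": force on a finger pad.
Only numpy, scipy, OpenCV 4.12 (cv2) and the standard library are available. Lean on these libraries where they do the work, as an engineer would, in place of code of your own. Each camera call takes 0.05 s, during which the arm holds its last target. There are 200 camera calls.

## Working session

There is one attempt and no reset: what is moved stays moved. The work goes in short steps, Python scripts to look and compute and a tool call to move; the robot and the scene stay as the last step left them, time stands still between calls to the robot, and variables do not carry over. Pictures are saved under pics/ and viewed, at most 10 in all, crops included, and the job is handed in when it is done.

Besides the shell and the picture viewer there is one more tool, called after "Emit:" as name([rows], argument=value, ...), one row to a line, values as JSON. apply_moves: Moves the arm, as the interface text tells. Its arguments: {"type":"object","properties":{"series":{"type":"array","items":{"type":"array","items":{"type":"array","items":{"type":"number"}}}},"grip_force":{"type":"number"}},"required":["series"]}

```bash
mkdir -p pics; ls
python3 - <<'E'
from cell import robot, viewer
import cv2,json
for n in("scene","top"):
    cv2.imwrite(f"pics/{n}0.png",viewer.snapshot(n)[:,:,::-1]); print(n,viewer.camera_params(n))
print(robot.read_state())
E
```

```text
pics
scene {'intrinsics': array([[515.5647713 ,   0.        , 317.17876758],
       [  0.        , 515.5647713 , 235.93343245],
       [  0.        ,   0.        ,   1.        ]]), 'k1': -0.023070893376296978, 'R': array([[ 0.84615767,  0.53261419, -0.01842075],
       [ 0.285339  , -0.48196616, -0.82842638],
       [-0.45010983,  0.69572318, -0.55979496]]), 't': array([-0.45502249, -0.09799869,  1.23497016])}
top {'intrinsics': array([[585.91657495,   0.        , 320.54094211],
       [  0.        , 585.91657495, 249.01053168],
       [  0.        ,   0.        ,   1.        ]]), 'k1': -0.06037832896742392, 'R': array([[-0.01522493, -0.99951813, -0.0270502 ],
       [-0.99755664,  0.01702873, -0.06775528],
       [ 0.06818326,  0.02595254, -0.9973352 ]]), 't': array([0.00947876, 0.53650184, 1.04353788])}
{'t': 0.1, 'q': array([ 1.55857989e+00,  3.85508052e-01,  6.78287504e-03, -4.11659662e-04,
       -1.19398915e+00, -2.58579647e-01]), 'joint_vel': array([ 0.00070214,  0.00050739,  0.00411943,  0.00167819, -0.00064959,
       -0.00121546]), 'joint_efforts': array([-2.73336727e-04, -3.93319595e+01,  1.88931441e+01,  4.19793427e+00,
       -2.56563726e-03,  3.84833200e-06]), 'ee_pos': array([0.16704941, 0.6017381 , 0.23032526]), 'ee_rot': array([ 9.75242971e-04,  9.90836956e-01, -1.35059880e-01, -7.20343583e-05]), 'force': array([0.07158379, 0.28225588, 0.54151328]), 'ft_torque': array([-0.03680322,  0.01435526, -0.01566235]), 'grasp_force': 0.0, 'grip_width': 0.08535626488493521}
```

View pics/scene0.png

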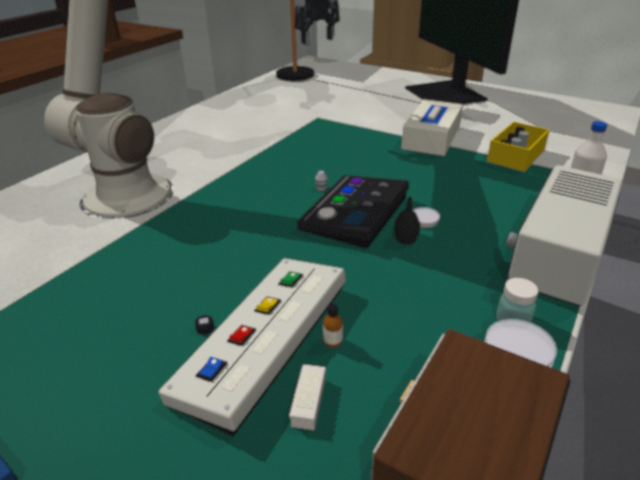

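View pics/top0.png

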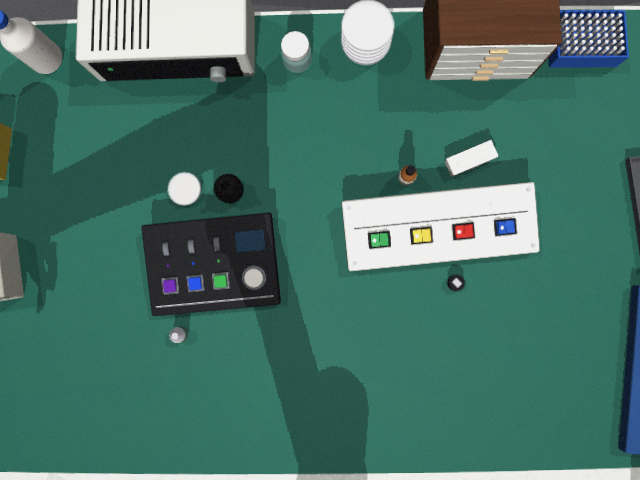

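The top view shows the pod at left: violet (170,286), blue (195,284), green (220,281), white (254,278). The box is at right: green (379,240), yellow (421,236), red (463,231), blue (505,227). The scene view shows the same eight controls unobstructed.

```bash
cat > h.py <<'E'
import numpy as np,cv2
from cell import robot,viewer
def und(n,px):
    c=viewer.camera_params(n);K=c['intrinsics']
    d=np.array([(px[0]-K[0,2])/K[0,0],(px[1]-K[1,2])/K[1,1]]);s=d.copy()
    for _ in range(20): s=d/(1+c['k1']*(s@s))
    return s,c
def ray(n,px):
    s,c=und(n,px);v=c['R'].T@np.r_[s,1];return -c['R'].T@c['t'],v/np.linalg.norm(v)
def onz(n,px,z):
    o,v=ray(n,px);return o+v*(z-o[2])/v[2]
def tri(a,b):
    o1,v1=ray('top',a);o2,v2=ray('scene',b)
    k=np.linalg.lstsq(np.c_[v1,-v2],o2-o1,rcond=None)[0]
    p,q=o1+k[0]*v1,o2+k[1]*v2;return (p+q)/2,np.linalg.norm(p-q)
def blob(im,guess,w=18):
    """hull centroid of the saturated (or bright) blob nearest guess; im RGB"""
    x,y=guess;x0,y0=x-w,y-w;c=im[y0:y+w,x0:x+w]
    hsv=cv2.cvtColor(c,cv2.COLOR_RGB2HSV).astype(int);g=hsv[w-2:w+3,w-2:w+3].reshape(-1,3)
    g=g[np.argsort(g[:,1])[12:]];h=np.median(g[:,0])
    if np.median(g[:,1])<90: m=(hsv[...,2]>100)&(hsv[...,1]<90)
    else: m=(abs((hsv[...,0]-h+90)%180-90)<14)&(hsv[...,1]>110)&(hsv[...,2]>50)
    n,l,st,ce=cv2.connectedComponentsWithStats(cv2.morphologyEx(m.astype(np.uint8),cv2.MORPH_CLOSE,np.ones((3,3))))
    k=min((i for i in range(1,n) if st[i,4]>15),key=lambda i:np.hypot(*(ce[i]-w)))
    H=cv2.convexHull(np.argwhere(l==k)[:,::-1].astype(np.int32));M=cv2.moments(H)
    return np.array([M['m10']/M['m00']+x0,M['m01']/M['m00']+y0]),st[k,2:]
E
python3 - <<'E'
from h import *
np.set_printoptions(precision=4,suppress=True)
T=cv2.imread('pics/top0.png')[:,:,::-1].copy();S=cv2.imread('pics/scene0.png')[:,:,::-1].copy()
N='G Y R B | v b g m'.replace('| ','').split()
tg=[(379,240),(421,236),(463,231),(505,227),(170,286),(195,284),(220,281),(254,278)]
sg=[(291,279),(268,305),(242,334),(211,369),(356,182),(348,190),(339,200),(327,213)]
P=[]
for n,a,b in zip(N,tg,sg):
    p,sa=blob(T,a);q,sb=blob(S,b,14 if n.islower() else 20);X,e=tri(p,q);P.append(X)
    print(n,p,sa,q,sb,X,'gap',round(e,4),'top@z',onz('top',p,.045 if n.isupper() else .041)[:2])
P=np.array(P)
for r in(P[:4],P[4:]): print(np.linalg.norm(np.diff(r,axis=0),axis=1), np.arctan2(*(r[0]-r[-1])[[0,1]]*[-1,1]))
cs=[(345,202),(534,184),(538,251),(349,270)]
print('box corners',[onz('top',c,z)[:2] for c,z in zip(cs,(.05,.05,.032,.032))])
cs=[(143,226),(272,213),(279,303),(152,315)]
print('pod corners',[onz('top',c,z)[:2] for c,z in zip(cs,(.049,.049,.026,.026))])
vis=np.hstack([cv2.resize(T[170:330,130:550],(800,305)) ]);cv2.imwrite('pics/c1.png',vis[:,:,::-1])
E
```

```text
G [379.346 239.294] [ 19  15 224] [289.8227 278.7016] [ 19  12 132] [ 0.5497 -0.1046  0.0428] gap 0.0017 top@z [ 0.5502 -0.104 ]
Y [421.6191 235.1565] [ 20  15 237] [266.7973 304.5938] [ 21  16 199] [ 0.5558 -0.1794  0.0431] gap 0.0014 top@z [ 0.5562 -0.1786]
R [463.8917 230.9887] [ 19  15 240] [240.6595 334.3904] [ 23  18 231] [ 0.5621 -0.2542  0.043 ] gap 0.001 top@z [ 0.5623 -0.2535]
B [504.9474 226.8067] [ 19  15 245] [210.903  367.4065] [ 25  21 260] [ 0.5681 -0.3274  0.0435] gap 0.0015 top@z [ 0.5685 -0.3264]
v [169.0455 285.7045] [ 13  13 147] [355.6905 180.4577] [13  8 73] [0.4734 0.2714 0.0413] gap 0.0013 top@z [0.474  0.2719]
b [194.4499 283.3355] [ 14  14 166] [347.3291 189.154 ] [14  9 91] [0.4771 0.2255 0.0414] gap 0.0011 top@z [0.4776 0.2259]
g [219.9412 280.875 ] [ 13  13 153] [338.3311 198.4899] [14  8 88] [0.4807 0.1796 0.0411] gap 0.0014 top@z [0.4813 0.1801]
m [253.9941 277.389 ] [ 22  20 312] [326.3735 212.2827] [ 16  10 128] [0.4865 0.1192 0.0396] gap 0.0003 top@z [0.4866 0.1191]
[0.075  0.0751 0.0734] 0.08254991979666013
[0.046  0.046  0.0607] 0.08539840783100376
box corners [array([ 0.6169, -0.0445]), array([ 0.6433, -0.3796]), array([ 0.5255, -0.3879]), array([ 0.4973, -0.0497])]
pod corners [array([0.5812, 0.3172]), array([0.5999, 0.0851]), array([0.4403, 0.0766]), array([0.4216, 0.3076])]
```

View pics/c1.png

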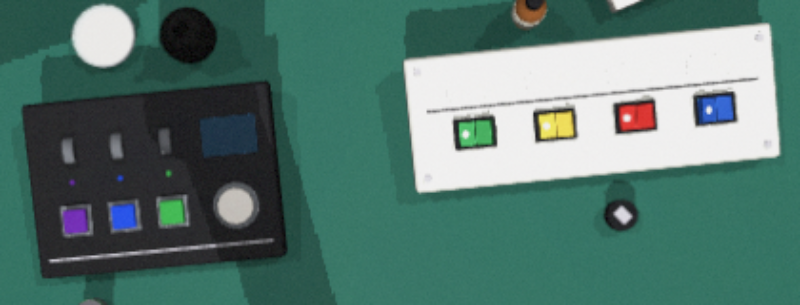

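The dots sit on the +y (left) halves; yellow is on and blue is off. Both triangulations agree to about 1–2 mm. First I close the fingers and turn the tool so its x runs along the row, then tilt it normal to the panel.

Emit:
apply_moves([
  [[0, 0, 0, 0, 0, 8.5, 0], [0, 0, 0, 0, 0, 8.5, 0], [0, 0, 0, 0, 0, 8.5, 0], [0, 0, 0, 0, 0, 8.5, 0], [0, 0, 0, 0, 0, 8.5, 0], [0, 0, 0, 0, 0, 8.5, 0], [0, 0, 0, 0, 0, 8.5, 0], [0, 0, 0, 0, 0, 8.5, 0]],
], grip_force=40)

```text
t: 0.9
ee_pos: [0.1671, 0.6019, 0.2306]
ee_rot: [0.001, 0.744, -0.668, 0.0]
force: [0.9, 0.4, 0.2]
grip_width: 0.0002
grasp_force: 0.0
```

Emit:
apply_moves([
  [[0, 0, 0, 0, 0, 1.8, 0], [0, 0, 0, 8, 0, 0, 0], [0, 0, 0, 0, 0, 0, 0], [0, 0, 0, 0, 0, 0, 0]],
])

```text
t: 1.3
ee_pos: [0.1664, 0.6018, 0.2307]
ee_rot: [-0.05, 0.734, -0.675, 0.047]
force: [0.6, -0.2, 0.2]
grip_width: 0.0001
grasp_force: 0.0
```

```bash
cat > g.py <<'E'
import sys
from h import *
from scipy.spatial.transform import Rotation as Ro
np.set_printoptions(precision=4,suppress=True)
n=np.array([-.139,-.0115,.990])
def st(*t,up=0.0):
    s=robot.read_state();q=s['ee_rot'];R=Ro.from_quat(np.r_[q[1:],q[0]]).as_matrix()
    print('t',s['t'],'pos',s['ee_pos'],'F',s['force'],'w',s['grip_width'],'q',s['q']);print(R)
    if t:
        y=np.array([-.0825,.9966,0]);x=np.cross(y,n)
        D=np.c_[-y,-x,-n];print('turn deg',np.degrees(Ro.from_matrix(R.T@D).as_rotvec()))
        print('shift mm',1000*R.T@(np.array(t)+up*n-s['ee_pos']))
E
python3 -c "
from g import *
st(.557,-.191,.0455,up=.04)"
```

```text
t 1.3 pos [0.1664 0.6018 0.2307] F [ 0.6485 -0.1801  0.2278] w 6.078791207828029e-05 q [ 1.6253  0.3643 -0.0894  0.1536 -1.1194 -1.6094]
[[ 0.0829 -0.987   0.1374]
 [-0.9966 -0.0824  0.0099]
 [ 0.0016 -0.1377 -0.9905]]
turn deg [ 0.1046 -0.0857  0.0376]
shift mm [ 822.2026 -294.6865  189.2518]
```

Emit:
apply_moves([
  [[45, -16, 0, 0, 0, 0, 0], [45, -16, 0, 0, 0, 0, 0], [45, -16, 0, 0, 0, 0, 0], [45, -16, 0, 0, 0, 0, 0], [45, -16, 0, 0, 0, 0, 0], [45, -16, 0, 0, 0, 0, 0], [45, -16, 0, 0, 0, 0, 0], [45, -16, 0, 0, 0, 0, 0]],
])

```text
t: 2.1
ee_pos: [0.3235, 0.2523, 0.2501]
ee_rot: [-0.052, 0.733, -0.676, 0.046]
force: [1.3, -0.4, -0.2]
grip_width: 0.0001
grasp_force: 0.0
```

Emit:
apply_moves([
  [[45, -16, 0, 0, 0, 0, 0], [45, -16, 0, 0, 0, 0, 0], [45, -16, 0, 0, 0, 0, 0], [45, -16, 0, 0, 0, 0, 0], [45, -16, 0, 0, 0, 0, 0], [45, -16, 0, 0, 0, 0, 0], [45, -16, 0, 0, 0, 0, 0], [45, -16, 0, 0, 0, 0, 0]],
])

```text
t: 2.9
ee_pos: [0.4797, -0.0971, 0.2681]
ee_rot: [-0.053, 0.733, -0.676, 0.048]
force: [1.5, 1.3, -0.2]
grip_width: -0.0002
grasp_force: 0.0
```

Emit:
apply_moves([
  [[45, -16, 0, 0, 0, 0, 0], [45, -16, 0, 0, 0, 0, 0], [0, 0, 40, 0, 0, 0, 0], [0, 0, 40, 0, 0, 0, 0], [0, 0, 40, 0, 0, 0, 0], [0, 0, 0, 0, 0, 0, 0]],
])

```text
t: 3.5
ee_pos: [0.5312, -0.1806, 0.1472]
ee_rot: [-0.049, 0.733, -0.677, 0.042]
force: [-0.6, 0.2, 0.2]
grip_width: -0.0001
grasp_force: 0.0
```

```bash
python3 -c "
from g import *
st(.557,-.191,.0455,up=.03)"
```

```text
t 3.5 pos [ 0.5312 -0.1806  0.1472] F [-0.5865  0.2131  0.197 ] w -0.00014738253436654742 q [-0.0503  0.3017 -0.3444 -0.0286 -0.7977  0.1475]
[[ 0.0788 -0.9887  0.1277]
 [-0.9969 -0.0776  0.014 ]
 [-0.004  -0.1284 -0.9917]]
turn deg [ 0.6402  0.197  -0.2426]
shift mm [ 12.7197 -11.2795  73.9721]
```

Emit:
apply_moves([
  [[12.7, -11.3, 0, 0.6, 0, 0, 0], [0, 0, 40, 0, 0, 0, 0], [0, 0, 34, 0, 0, 0, 0], [0, 0, 15, 0, 0, 0, 0], [0, 0, 0, 0, 0, 0, 0], [0, 0, 0, 0, 0, 0, 0]],
])

```text
t: 4.1
ee_pos: [0.5614, -0.1915, 0.0684]
ee_rot: [-0.056, 0.733, -0.675, 0.052]
force: [-0.5, -0.5, 0.3]
grip_width: -0.0004
grasp_force: 0.0
```

```bash
python3 -c "
from g import *
st(.557,-.191,.0455,up=.01)
T=viewer.snapshot('top');S=viewer.snapshot('scene')
v=np.hstack([cv2.resize(T[170:290,350:550],None,fx=2,fy=3)[:, :],cv2.resize(S[210:330,200:300],None,fx=4,fy=3)])
cv2.imwrite('pics/c2.png',v[:,:,::-1])"
```

```text
t 4.1 pos [ 0.5614 -0.1915  0.0684] F [-0.5219 -0.4773  0.3478] w -0.00038474217861260397 q [-0.0676  0.4404 -0.3672 -0.0383 -0.6116  0.1794]
[[ 0.082  -0.9849  0.1525]
 [-0.9966 -0.0811  0.0117]
 [ 0.0008 -0.153  -0.9882]]
turn deg [-0.7794 -0.052  -0.024 ]
shift mm [-0.873   7.6204 11.9543]
```

View pics/c2.png

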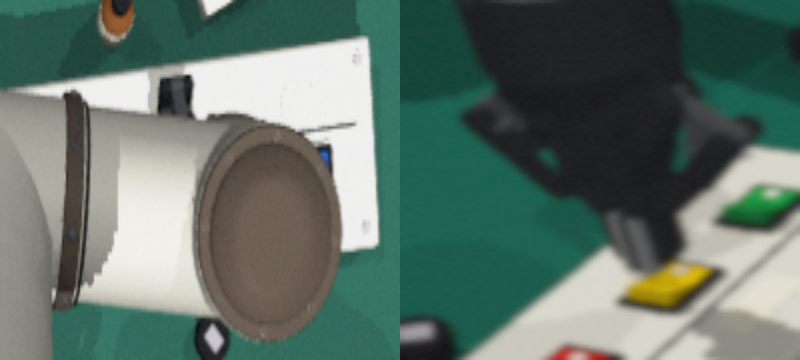

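The scene crop shows the closed tip about 20 mm above the plain (‑y) half of the yellow rocker, with the tip near (260,298). The arm hides the top view here.

Emit:
apply_moves([
  [[-0.5, 7, 5, -0.5, 0, 0, 0], [0, 0, 0, 0, 0, 0, 0], [0, 0, 0, 0, 0, 0, 0], [0, 0, 0, 0, 0, 0, 0]],
])

```text
t: 4.6
ee_pos: [0.5536, -0.1911, 0.0604]
ee_rot: [-0.052, 0.734, -0.676, 0.048]
force: [0.4, -0.4, -0.9]
grip_width: 0.0002
grasp_force: 0.0
```

```bash
python3 -c "
from g import *
st(.557,-.191,.0455,up=.01)
c=viewer.camera_params('scene');p=robot.read_state()['ee_pos']
print(cv2.projectPoints(p[None],cv2.Rodrigues(c['R'])[0],c['t'],c['intrinsics'],np.array([c['k1'],0,0,0,0]))[0])
S=viewer.snapshot('scene')
cv2.imwrite('pics/c3.png',cv2.resize(S[250:330,210:310],None,fx=6,fy=6)[:,:,::-1])"
```

```text
t 4.6 pos [ 0.5536 -0.1911  0.0604] F [ 0.441  -0.4308 -0.8736] w 0.00024629604801184636 q [-0.0672  0.4452 -0.3849 -0.0369 -0.6007  0.1781]
[[ 0.0818 -0.9866  0.1409]
 [-0.9966 -0.081   0.0114]
 [ 0.0001 -0.1414 -0.99  ]]
turn deg [-0.1074 -0.0134 -0.038 ]
shift mm [ 0.195  -1.2869  5.2703]
[[[260.8798 300.0941]]]
```

View pics/c3.png

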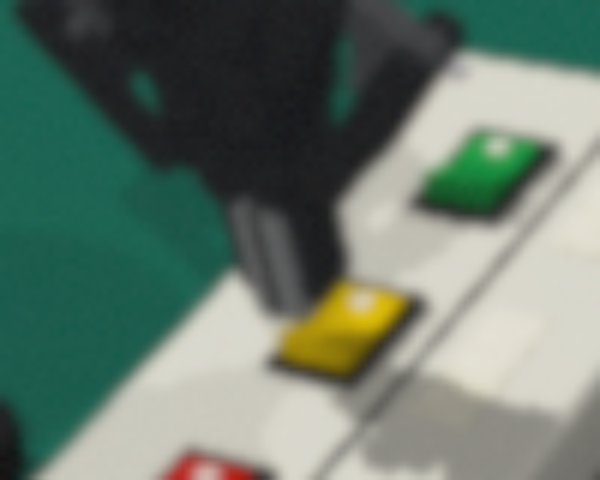

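The tip is at about (259,302), against a projected (261,300), above the plain half of yellow. I'm going down in steps.

Emit:
apply_moves([
  [[0, -1.5, 4, 0, 0, 0, 0], [0, 0, 4, 0, 0, 0, 0], [0, 0, 2, 0, 0, 0, 0], [0, 0, 0, 0, 0, 0, 0]],
])

```text
t: 5.05
ee_pos: [0.5562, -0.1909, 0.0501]
ee_rot: [-0.052, 0.734, -0.676, 0.048]
force: [-1.7, 1.6, 2.6]
grip_width: 0.0001
grasp_force: 1.3
```

Emit:
apply_moves([
  [[0, 0, 2, 0, 0, 0, 0], [0, 0, 1, 0, 0, 0, 0], [0, 0, 0, 0, 0, 0, 0]],
])

```text
t: 5.35
ee_pos: [0.5567, -0.1907, 0.0471]
ee_rot: [-0.052, 0.733, -0.676, 0.048]
force: [-0.2, -0.4, 0.4]
grip_width: -0.0001
grasp_force: 0.0
```

Emit:
apply_moves([
  [[0, 0, 1, 0, 0, 0, 0], [0, 0, 1, 0, 0, 0, 0], [0, 0, 0, 0, 0, 0, 0]],
])

```text
t: 5.65
ee_pos: [0.5571, -0.1907, 0.0453]
ee_rot: [-0.052, 0.734, -0.676, 0.048]
force: [-0.3, 0.2, 0.5]
grip_width: -0.0001
grasp_force: 0.0
```

Contact came at z=50 mm, then the force dropped, so the rocker snapped over. Next I lift and go 125 mm along the row to the blue rocker's dot half.

Emit:
apply_moves([
  [[0, 0, -40, 0, 0, 0, 0], [42, 0, 0, 0, 0, 0, 0], [42, 0, 0, 0, 0, 0, 0], [41, 0, 0, 0, 0, 0, 0], [0, 0, 10, 0, 0, 0, 0], [0, 0, 0, 0, 0, 0, 0], [0, 0, 0, 0, 0, 0, 0], [0, 0, 0, 0, 0, 0, 0]],
])

```text
t: 6.45
ee_pos: [0.5631, -0.3146, 0.0754]
ee_rot: [-0.052, 0.734, -0.675, 0.048]
force: [-0.4, 0.0, 0.2]
grip_width: -0.0001
grasp_force: 0.0
```

```bash
python3 -c "
from g import *
st(.5673,-.3155,.0455,up=.01)
S=viewer.snapshot('scene')
cv2.imwrite('pics/c4.png',cv2.resize(S[260:400,170:310],None,fx=4,fy=4)[:,:,::-1])"
```

```text
t 6.45 pos [ 0.5631 -0.3146  0.0754] F [-0.351   0.0414  0.2347] w -0.0001358268957228724 q [-0.2838  0.5117 -0.1949 -0.0755 -0.7338  0.42  ]
[[ 0.0833 -0.9866  0.1402]
 [-0.9965 -0.0825  0.0118]
 [-0.0001 -0.1407 -0.9901]]
turn deg [-0.0667  0.0096  0.0448]
shift mm [ 1.2673  0.1311 20.1692]
```

View pics/c4.png

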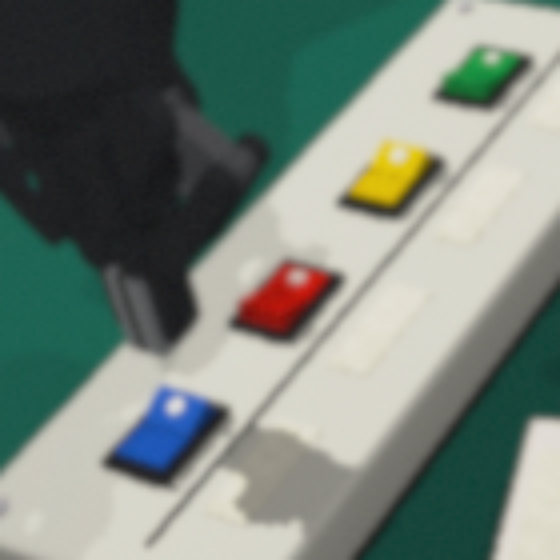

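Yellow at (390,175) now has its dot half raised like blue, so it is off, and red and green are unchanged. Pressing blue.

Emit:
apply_moves([
  [[1, 0, 10, 0, 0, 0, 0], [0, 0, 10, 0, 0, 0, 0], [0, 0, 4, 0, 0, 0, 0], [0, 0, 0, 0, 0, 0, 0]],
])

```text
t: 6.9
ee_pos: [0.5659, -0.3159, 0.0503]
ee_rot: [-0.051, 0.734, -0.676, 0.047]
force: [-1.0, 0.9, 0.1]
grip_width: 0.0002
grasp_force: 0.3
```

Emit:
apply_moves([
  [[0, 0, 2, 0, 0, 0, 0], [0, 0, 1, 0, 0, 0, 0], [0, 0, 0, 0, 0, 0, 0]],
])

```text
t: 7.2
ee_pos: [0.567, -0.3165, 0.0485]
ee_rot: [-0.052, 0.734, -0.676, 0.048]
force: [-0.4, -0.2, 1.3]
grip_width: -0.0002
grasp_force: 0.5
```

Emit:
apply_moves([
  [[0, 0, 1, 0, 0, 0, 0], [0, 0, 1, 0, 0, 0, 0], [0, 0, 0, 0, 0, 0, 0]],
])

```text
t: 7.5
ee_pos: [0.5673, -0.3166, 0.0463]
ee_rot: [-0.052, 0.734, -0.676, 0.048]
force: [0.2, -0.1, -0.2]
grip_width: -0.0
grasp_force: 0.0
```

Emit:
apply_moves([
  [[0, 0, -40, 0, 0, 0, 0], [0, 0, -40, 0, 0, 0, 0], [-45, 0, 0, 0, 0, 0, 0], [-45, 0, 0, 0, 0, 0, 0], [-45, 0, 0, 0, 0, 0, 0], [0, 0, 0, 0, 0, 0, 0]],
])

```text
t: 8.1
ee_pos: [0.5443, -0.1788, 0.126]
ee_rot: [-0.052, 0.735, -0.674, 0.047]
force: [0.1, -0.6, 0.2]
grip_width: -0.0004
grasp_force: 0.0
```

```bash
python3 -c "
from g import *
st(.4773,.2257,.0413,up=.04)
S=viewer.snapshot('scene')
cv2.imwrite('pics/c5.png',cv2.resize(S[260:400,170:310],None,fx=4,fy=4)[:,:,::-1])"
```

```text
t 8.1 pos [ 0.5443 -0.1788  0.126 ] F [ 0.1057 -0.5577  0.2094] w -0.0003905068178198198 q [-0.0452  0.3397 -0.3518 -0.0284 -0.7395  0.1517]
[[ 0.0868 -0.9863  0.1403]
 [-0.9962 -0.0858  0.0128]
 [-0.0006 -0.1408 -0.99  ]]
turn deg [-0.0776  0.0667  0.2399]
shift mm [-408.822    43.1902   39.6655]
```

View pics/c5.png

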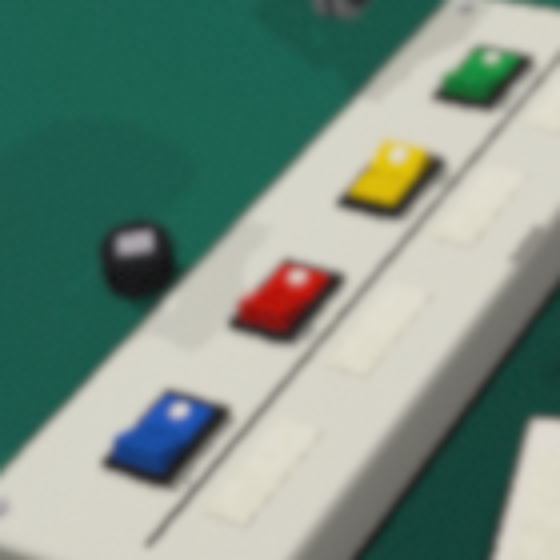

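Blue at (165,437) now has its dot half down, like red and green. Moving on to the pod.

Emit:
apply_moves([
  [[-45, 4.8, 0, 0, 0, 0, 0], [-45, 4.8, 0, 0, 0, 0, 0], [-45, 4.8, 0, 0, 0, 0, 0], [-45, 4.8, 0, 0, 0, 0, 0], [-45, 4.8, 0, 0, 0, 0, 0], [-45, 4.8, 0, 0, 0, 0, 0], [-45, 4.8, 0, 0, 0, 0, 0], [-45, 4.8, 0, 0, 0, 0, 0]],
])

```text
t: 8.95
ee_pos: [0.478, 0.1742, 0.1205]
ee_rot: [-0.052, 0.733, -0.676, 0.048]
force: [0.8, -0.2, -0.6]
grip_width: -0.0001
grasp_force: 0.0
```

Emit:
apply_moves([
  [[-45, 4.8, 0, 0, 0, 0, 0], [0, 0, 30, 0, 0, 0, 0], [0, 0, 0, 0, 0, 0, 0], [0, 0, 0, 0, 0, 0, 0], [0, 0, 0, 0, 0, 0, 0]],
])

```text
t: 9.45
ee_pos: [0.4743, 0.217, 0.0908]
ee_rot: [-0.052, 0.733, -0.677, 0.048]
force: [-0.1, -0.0, -0.2]
grip_width: -0.0004
grasp_force: 0.0
```

```bash
python3 -c "
from g import *
st(.4773,.2257,.0413,up=.015)"
```

```text
t 9.45 pos [0.4743 0.217  0.0908] F [-0.1414 -0.0468 -0.1639] w -0.00043659183732009364 q [ 0.7915  0.3091 -0.5905  0.172  -0.5695 -0.8517]
[[ 0.08   -0.9867  0.1414]
 [-0.9968 -0.0791  0.0119]
 [-0.0005 -0.1419 -0.9899]]
turn deg [-0.1405  0.0092 -0.1458]
shift mm [-8.3975  3.3317 34.4899]
```

Emit:
apply_moves([
  [[-8.4, 3.3, 20, 0, 0, 0, 0], [0, 0, 14, 0, 0, 0, 0], [0, 0, 0, 0, 0, 0, 0], [0, 0, 0, 0, 0, 0, 0], [0, 0, 0, 0, 0, 0, 0]],
])

```text
t: 9.95
ee_pos: [0.4751, 0.2263, 0.0571]
ee_rot: [-0.053, 0.733, -0.676, 0.048]
force: [0.8, -0.5, 0.1]
grip_width: 0.0003
grasp_force: 0.0
```

```bash
python3 -c "
from g import *
st(.4773,.2257,.0413,up=.0)
S=viewer.snapshot('scene')
cv2.imwrite('pics/c6.png',cv2.resize(S[150:250,290:420],None,fx=5,fy=5)[:,:,::-1])"
```

```text
t 9.95 pos [0.4751 0.2263 0.0571] F [ 0.81   -0.503   0.1495] w 0.0002905379219544197 q [ 0.8022  0.3685 -0.6255  0.2047 -0.4764 -0.8986]
[[ 0.081  -0.9865  0.1422]
 [-0.9967 -0.0799  0.013 ]
 [-0.0015 -0.1428 -0.9897]]
turn deg [-0.1921  0.0718 -0.0992]
shift mm [ 0.8419  0.1056 15.9235]
```

View pics/c6.png

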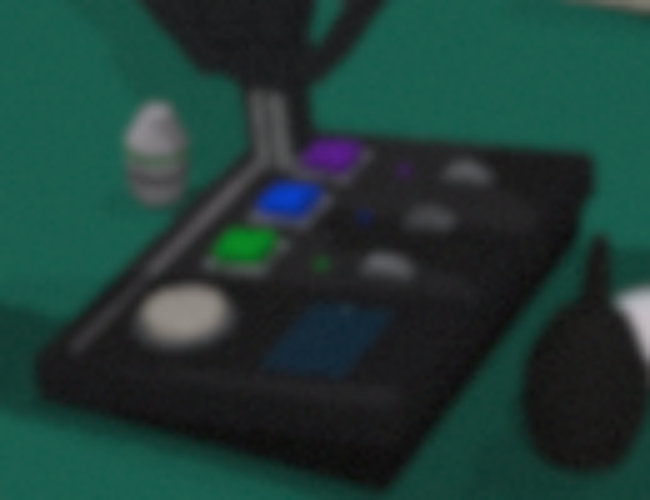

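The tip at about (280,168) is heading onto the blue key at (290,200), 16 mm below, and clears violet and green. Pressing.

Emit:
apply_moves([
  [[0.8, 0, 10, 0, 0, 0, 0], [0, 0, 4, 0, 0, 0, 0], [0, 0, 2, 0, 0, 0, 0], [0, 0, 1, 0, 0, 0, 0], [0, 0, 0, 0, 0, 0, 0]],
])

```text
t: 10.5
ee_pos: [0.4766, 0.2255, 0.0386]
ee_rot: [-0.052, 0.734, -0.676, 0.048]
force: [0.2, -0.4, -0.3]
grip_width: 0.0002
grasp_force: 0.0
```

Emit:
apply_moves([
  [[0, 0, 1, 0, 0, 0, 0], [0, 0, 1, 0, 0, 0, 0], [0, 0, 0, 0, 0, 0, 0]],
])

```text
t: 10.8
ee_pos: [0.477, 0.2257, 0.0369]
ee_rot: [-0.052, 0.734, -0.676, 0.048]
force: [-0.2, 0.2, 0.2]
grip_width: 0.0001
grasp_force: 0.0
```

Emit:
apply_moves([
  [[0, 0, 1, 0, 0, 0, 0], [0, 0, 0.5, 0, 0, 0, 0], [0, 0, 0, 0, 0, 0, 0]],
])

```text
t: 11.1
ee_pos: [0.4772, 0.2257, 0.0354]
ee_rot: [-0.052, 0.734, -0.676, 0.048]
force: [0.0, -0.4, -0.4]
grip_width: -0.0002
grasp_force: 0.0
```

Emit:
apply_moves([
  [[0, 0, 0.5, 0, 0, 0, 0], [0, 0, 0.5, 0, 0, 0, 0], [0, 0, 0, 0, 0, 0, 0]],
])

```text
t: 11.4
ee_pos: [0.4773, 0.2257, 0.0353]
ee_rot: [-0.052, 0.734, -0.676, 0.048]
force: [-2.8, -0.7, 7.0]
grip_width: -0.0003
grasp_force: 3.7
```

Emit:
apply_moves([
  [[0, 0, -40, 0, 0, 0, 0], [0, 0, -30, 0, 0, 0, 0], [36, 0, 0, 0, 0, 0, 0], [35, 0, 0, 0, 0, 0, 0], [35, 0, 0, 0, 0, 0, 0], [0, 0, 40, 0, 0, 0, 0], [0, 0, 0, 0, 0, 0, 0], [0, 0, 0, 0, 0, 0, 0]],
])

```text
t: 12.2
ee_pos: [0.4816, 0.1195, 0.064]
ee_rot: [-0.051, 0.734, -0.676, 0.048]
force: [0.1, 0.5, 0.3]
grip_width: 0.0001
grasp_force: 0.0
```

```bash
python3 -c "
from g import *
st(.4866,.1191,.041,up=.0)
S=viewer.snapshot('scene');p,s=blob(S,(348,190),14);print('blue now',p,s,'was 347.33 189.15')
for n,q in(('v',(356,182)),('g',(339,200))): print(n,blob(S,q,14))
cv2.imwrite('pics/c7.png',cv2.resize(S[150:250,290:420],None,fx=5,fy=5)[:,:,::-1])"
```

```text
t 12.2 pos [0.4816 0.1195 0.064 ] F [0.0726 0.4717 0.2809] w 8.653644992377616e-05 q [ 0.6124  0.3147 -0.6767  0.1604 -0.4645 -0.6697]
[[ 0.0819 -0.9869  0.139 ]
 [-0.9966 -0.0813  0.0102]
 [ 0.0012 -0.1393 -0.9902]]
turn deg [ 0.0098 -0.075  -0.0229]
shift mm [ 0.7907 -1.7122 23.4791]
blue now [347.4905 191.1476] [12  5 46] was 347.33 189.15
v (array([355.7275, 180.4074]), array([13,  8, 73], dtype=int32))
g (array([338.3356, 198.5203]), array([14,  8, 86], dtype=int32))
```

View pics/c7.png

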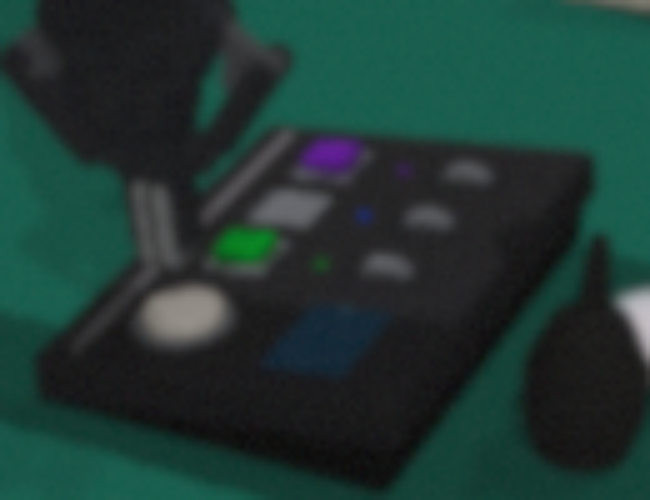

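The blue key is down: its top went from (290,200) to about (290,208), and the finger bottomed at 35.3 mm with 7 N. Violet, green and the pod have not shifted. The tip is poised over the white key at (185,312), so I press that one.

Emit:
apply_moves([
  [[1, -2, 10, 0, 0, 0, 0], [0, 0, 9, 0, 0, 0, 0], [0, 0, 3, 0, 0, 0, 0], [0, 0, 2, 0, 0, 0, 0], [0, 0, 2, 0, 0, 0, 0], [0, 0, 0, 0, 0, 0, 0]],
])

```text
t: 12.85
ee_pos: [0.4875, 0.1192, 0.0386]
ee_rot: [-0.052, 0.734, -0.676, 0.048]
force: [0.4, -0.3, 0.9]
grip_width: 0.0002
grasp_force: 0.0
```

Emit:
apply_moves([
  [[0, 0, 1, 0, 0, 0, 0], [0, 0, 1, 0, 0, 0, 0], [0, 0, 0, 0, 0, 0, 0]],
])

```text
t: 13.15
ee_pos: [0.4878, 0.1191, 0.0367]
ee_rot: [-0.052, 0.734, -0.676, 0.048]
force: [0.1, -0.3, -0.2]
grip_width: 0.0
grasp_force: 0.0
```

Emit:
apply_moves([
  [[0, 0, 0.5, 0, 0, 0, 0], [0, 0, 0.5, 0, 0, 0, 0], [0, 0, 0, 0, 0, 0, 0]],
])

```text
t: 13.45
ee_pos: [0.4879, 0.1192, 0.0357]
ee_rot: [-0.052, 0.734, -0.676, 0.048]
force: [0.6, 0.6, 0.4]
grip_width: -0.0003
grasp_force: 0.0
```

Emit:
apply_moves([
  [[0, 0, 0.5, 0, 0, 0, 0], [0, 0, 0.5, 0, 0, 0, 0], [0, 0, 0, 0, 0, 0, 0]],
])

```text
t: 13.75
ee_pos: [0.488, 0.1192, 0.0356]
ee_rot: [-0.052, 0.734, -0.676, 0.048]
force: [-3.2, -0.2, 8.2]
grip_width: -0.0002
grasp_force: 4.1
```

Emit:
apply_moves([
  [[0, 0, -40, 0, 0, 0, 0], [0, 0, -40, 0, 0, 0, 0], [0, 0, -40, 0, 0, 0, 0], [0, 40, 0, 0, 0, 0, 0], [0, 0, 0, 0, 0, 0, 0], [0, 0, 0, 0, 0, 0, 0]],
])

```text
t: 14.35
ee_pos: [0.431, 0.1144, 0.1482]
ee_rot: [-0.052, 0.734, -0.676, 0.048]
force: [-0.2, -0.1, 0.2]
grip_width: 0.0005
grasp_force: 0.0
```

```bash
python3 -c "
from g import *
st()
S=viewer.snapshot('scene')
for n,q in(('v',(356,182)),('g',(339,200)),('m',(327,214))): print(n,blob(S,q,14))
cv2.imwrite('pics/c8.png',cv2.resize(S[150:430,150:430],None,fx=2.1,fy=2.1)[:,:,::-1])"
```

```text
t 14.35 pos [0.431  0.1144 0.1482] F [-0.2349 -0.1189  0.2367] w 0.00046238329924131236 q [ 0.6801  0.0991 -0.6726  0.1256 -0.6851 -0.6903]
[[ 0.0826 -0.9866  0.141 ]
 [-0.9966 -0.0817  0.0121]
 [-0.0004 -0.1415 -0.9899]]
v (array([355.7093, 180.432 ]), array([13,  8, 72], dtype=int32))
g (array([338.241 , 198.5293]), array([14,  8, 87], dtype=int32))
m (array([326.5174, 213.4045]), array([ 18,   8, 110], dtype=int32))
```

View pics/c8.png

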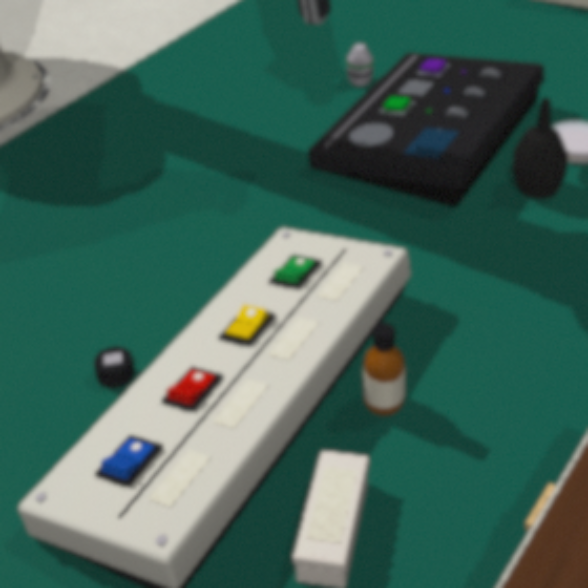

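The blue and white keys sit sunk in their grey bezels at (415,88) and (370,133). Violet and green are up, yellow is off and the other three rockers are on. The bystanders in this view stand where they were, and the arm is clear. Handing in.

```bash
python3 -c "
from cell import robot
print(robot.job_done())"
```

```text
the job is handed in; nothing more can be done
None
```

The changeover is done and handed in: in order, yellow rocker off, blue rocker on, blue key latched and main key latched. The last picture and the press forces bear this out; the green and red rockers are still on and the violet and green keys still up, and it took about 14 s of the 45 s allowed.

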